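Set a donated train controller to speed step 5 and start it

TASK

Test the donated model-train controller: with a fingertip, push its orange speed lever round clockwise, click by click, to speed step 5 (the fifth click after the red zero mark; it may already stand some clicks up from zero), without going past step 5. Only then press the green start button fully down and let it come up again. Nudge gently: do not grip the lever, shove or lift the controller, or disturb the train and the other things on the counter.

Things in the scene. Friction and masses are not known exactly. Their poses are not given: they have to be found in the camera images.
- controller: Dark blue-grey box 150 (x) x 220 (y) x 55 mm high, about 2 kg, standing loose on rubber feet on the counter. Origin: centre of its underside, z up. On its flat top: a round black dial plate (radius 70 mm) with the orange lever towards the +y end, the green button near the -x -y corner.
- lever_axis (a point): On the lever's vertical pivot axis, level with the case top, at (0, +35, 55) mm in the controller's frame, with its axes. 55 to 67 mm around it lie eight marks: broad red = step 0, white (each wider) = steps 1 to 7, 30 degrees apart clockwise from above. Step 0 lies at +105 degrees, step k at 105 - 30 k (counter-clockwise from the controller's +x, seen from above).
- lever_tip (a point): Outer end of the orange lever, mid-width, at its top edge: 50 mm from the pivot axis, 34 mm above the case top. The lever is a bar 11 mm wide from the axis to this end, 6 to 34 mm above the case top, on a round black hub (radius 17 mm, up to 24 mm above the case top). The point's x axis points outwards along the lever.
- speed_lever (a joint): Lever angle in rad, growing clockwise from above: step k reads 0.5236 k (2.618 = step 5; end stops just outside steps 0 and 7). It starts at step 0, 1, 2 or 3 (seldom balanced between two). Spring detents: leaving a step takes about 0.07 Nm (2 N at 40 mm from the axis); past the midpoint the lever snaps ahead into the next step and stays there.
- start_button_top (a point): Centre of the top of the round green push button (28 mm across, in a low black housing), at (-42, -72) mm in the controller's frame; moves down with the button.
- start_button (a joint): Travel of the green button in m: 0 up, 0.006 fully down; a spring (5 N when fully down) returns it.
- track: Straight piece of model track, 310 mm long (y) x 46 x 8 mm high, fixed, on the far (+x) side of the controller. Origin: centre of its underside. Leave alone.
- locomotive: Red model locomotive 150 (y) x 30 x 44 mm high, loose on the track. Origin: centre of its underside. Leave alone.
- wagon: Green model wagon 120 (y) x 31 x 41 mm high, loose on the track. Origin: centre of its underside. Leave alone.
- jar: Amber glass jar with brass cap, radius 24, height 75 mm, beside the controller's +y end. Origin: centre of its underside. Leave alone.
- ring_box: Dark blue ring box 55 x 55 x 41 mm, beside the controller's -y end. Origin: centre of its underside. Leave alone.
- screwdriver: Red-handled screwdriver 170 mm long (along its x), 26 mm thick, lying in front of (-x of) the controller. Origin: under its middle. Leave alone.
- mug: Blue mug, rim radius 40, height 90 mm, at the left or right of the work area. Origin: centre of its underside. Leave alone.
- candlestick: Brass candlestick, foot radius 42, height 160 mm, at the other side. Origin: centre of its underside. Leave alone.

How it is judged:
On the way, in this order (a step that is already met when the one before it is completed fails the run):
1. the lever stands at step 5, at rest (value of joint speed_lever between 2.498 and 2.738 rad and velocity of joint speed_lever between -0.3 and 0.3 rad/s), for 0.3 s.
2. the green button is pressed fully down (at least 4.8 of 6 mm) (value of joint start_button above 0.0048 m and value of joint speed_lever between 2.498 and 2.738 rad), for 0.03 s.
3. the button is up again (value of joint start_button below 0.0012 m), for 0.1 s.
At the end, for the whole second after the job is handed in: The lever rests at step 5 (within 0.12 rad), the button is up again (within 1.2 mm), the controller stands flat within 20 mm of its place, and the train, jar, ring box, mug and candlestick are within 20 mm (screwdriver 30 mm) of theirs (value of joint speed_lever between 2.498 and 2.738 rad and velocity of joint speed_lever between -0.1 and 0.1 rad/s and value of joint start_button below 0.0012 m and distance of each of controller, locomotive, wagon, jar, ring_box, mug, candlestick from where it was at the start of the episode below 0.02 m and angle between controller's own z axis and vertical below 0.05 rad and distance of screwdriver from where it was at the start of the episode below 0.03 m); the robot touches nothing.
It fails at once if the lever goes past step 5 (value of joint speed_lever above 2.95 rad).
It fails at once if the button is pressed while the lever is not at step 5 (value of joint start_button above 0.003 m and not (value of joint speed_lever between 2.498 and 2.738 rad)).
It fails at once if the lever is gripped or forced (over 25 N) (contact force between the fingers and speed_lever above 25 N).
It fails at once if the controller is shoved more than 20 mm, lifted or tipped (distance of controller from where it was at the start of the episode above 0.02 m or height (world z) of controller above 0.01 m or angle between controller's own z axis and vertical above 0.1 rad).
It fails at once if a bystander is shoved, knocked over or lifted (distance of any of locomotive, wagon, jar, ring_box, mug, candlestick from where it was at the start of the episode above 0.02 m or distance of screwdriver from where it was at the start of the episode above 0.03 m or height (world z) of any of locomotive, wagon above 0.016 m or height (world z) of any of jar, ring_box, screwdriver, mug, candlestick above 0.01 m or angle between any of locomotive, wagon, jar, ring_box, mug, candlestick's own z axis and vertical above 0.3 rad).
It also fails if it takes over 56 s, if anything falls off the work surface, if the arm or the gripper's body presses on something with over 40 N, if the wrist force passes 120 N, or if a joint passes its speed limit or range.

ROBOT

A 7-joint arm with a two-finger parallel gripper is mounted at the origin on the work surface. World frame = base frame: x ahead of the robot, y to its left, z up, the work surface at z = 0. Lengths are in m, angles in rad, forces in N, time in s.
With the tool pointing down it reaches from about 0.35 to 0.775 m from the base axis. Payload 3.1 kg.
Tool frame: the origin (TCP) lies on the centre line of the jaws, within the pads' length; the fingertips stand 19 mm ahead of it and the grasp point (between the pads) is the TCP; y points along the fingers, x is the direction in which the jaws open and shut, and the axes are right-handed (so a half turn about y gives the same grasp; the last joint's range is limited). The gripper opens to 85 mm and grips with 20 to 120 N. Pads are 22 mm wide; open, the fingers measure 114 mm over their backs; the gripper's body (76 mm by 85 mm) begins 54 mm behind the grasp point. The pads swing forward as they close: fully open they stand 13 mm farther back than shut.
Start: joints at [1.295, 0.311, 0.014, 1.512, -0.004, 1.319, -0.027], TCP at [0.127, -0.535, 0.212] pointing down, gripper open.
Joint ranges: [-2.7, 2.7], [-0.3, 1.91], [-1.27, 1.3], [0.12, 2.57], [-1.44, 4.58], [0.2, 2.03], [-3.05, 3.05]. Speed limits (rad/s): [2.79, 2.79, 3.14, 3.14, 3.14, 3.14, 3.14].

INTERFACE

Orientations are given as a rotation vector (axis times angle).
In Python, from station import robot, vision gives the robot as it stands. The module is installed in compiled form; this text tells all that it offers.
- The arm moves only by the shell command python3 -m pendant 'ROWS' [FORCE]. ROWS is JSON, a list of rows, each an object with "delta_rot": the turn, a rotation vector about the tool's x, y, z in rad, a list of three; "xyz": the shift along the tool's x, y, z in m, a list of three; "hand": the gripper's target within -1 to 1 (fully open at 1, half-way at 0, shut at -1). A call has 1 to 20 rows; each row shifts and turns the pose as measured when the row begins, along the tool's axes as they then stand; what a row does not reach is not made up. A row lasts 1/8 s, in which the tool goes at most 62.5 mm and 10.7 degrees, less where a joint would pass 70% of its speed; a pose out of reach is approached as far as the arm can. A call is refused whole if a number of a shift passes 0.0625 or a number of a turn 0.188, either way. A call with a gripper value outside its range is refused whole. The fingers move at their own pace and stop on an object; FORCE is the grip in N (left out, the last holds). Time passes only in rows, so rows that do not move let the fingers close. It gives the time, the measured TCP pose, the force and the opening at its end, in the units of the state.
- robot.get_state(): the state, without advancing time (a new reading comes with each control period).
- vision.capture(name): name is "side" or "top"; returns (picture, depth): 384x512x3 uint8, red, green, blue; 384x512 float32, m along the optical axis (not along the pixel's ray), 0 where there is no reading.
- vision.camera_params(name): a dict with "camera_matrix" (3x3 intrinsics, pixels), "cam_to_world" (4x4, takes a point from camera to world coordinates). Camera axes: x right, y down, z forward; pixel columns grow to the right and rows downward; lengths in m; the calibration is good to about 2 mm. A picture is of the moment at which its call begins. camera_params takes no time and is no camera call.
- robot.job_done(): hands the job in, once; it reports no verdict.
The state is a dict: "time_s": time; "joint_positions": joint angles; "qd": joint speeds; "tau": joint torques, N m; "tool_pos": TCP position; "orientation": TCP orientation; "contact_force": force on the tool from outside, world axes, zero at the start; "ft_torque": the same for the moment, N m; "finger_gap": finger opening in m.
Only numpy, scipy, OpenCV 4.12 (cv2) and the standard library are available. Lean on these libraries where they do the work, as an engineer would, in place of code of your own. Each camera call takes 0.05 s, during which the arm holds its last target.

## Working session

There is one attempt and no reset: what is moved stays moved. The work goes in short steps, Python scripts to look and compute and a shell command to move; the robot and the scene stay as the last step left them, time stands still between calls to the robot, and variables do not carry over. Pictures are saved under pics/ and viewed, and the job is handed in when it is done.

```bash
mkdir -p pics; python3 - <<'E'
from station import robot, vision
import cv2,numpy as np
print(robot.get_state())
for n in("top","side"):
    p,d=vision.capture(n); cv2.imwrite(f"pics/{n}0.png",p[:,:,::-1]); np.savez(f"{n}0.npz",p=p,d=d)
    print(vision.camera_params(n))
E
```

```text
{'time_s': 0.0, 'joint_positions': array([ 1.29530833,  0.31172279,  0.01395654,  1.51303827, -0.00442843,
        1.31922112, -0.02720927]), 'qd': array([ 0.00057299,  0.0010144 , -0.0005275 , -0.00025777,  0.00011911,
       -0.00173989, -0.00072166]), 'tau': array([ 3.25704386e-04, -3.79917741e+01,  1.46038556e-01, -2.30599219e+01,
        1.20660858e-02,  1.35271100e-02, -1.07812110e-05]), 'tool_pos': array([ 0.12727382, -0.5342735 ,  0.21053022]), 'orientation': array([-1.30933443,  1.03655019, -1.03339985]), 'contact_force': array([-0.20735994,  0.44883344,  0.318142  ]), 'ft_torque': array([-0.05191156,  0.01314462,  0.06946565]), 'finger_gap': 0.08575379418218529}
{'camera_matrix': array([[381.44129996,   0.        , 257.87591747],
       [  0.        , 381.44129996, 188.30234487],
       [  0.        ,   0.        ,   1.        ]]), 'cam_to_world': array([[ 0.01288841, -0.99007276,  0.1399636 ,  0.39599506],
       [-0.99979255, -0.01055215,  0.01742125, -0.0242308 ],
       [-0.01577139, -0.1401591 , -0.99000338,  1.34231309],
       [ 0.        ,  0.        ,  0.        ,  1.        ]])}
{'camera_matrix': array([[363.31795771,   0.        , 252.21824032],
       [  0.        , 363.31795771, 196.06638285],
       [  0.        ,   0.        ,   1.        ]]), 'cam_to_world': array([[-0.85300272, -0.2704315 ,  0.44637782,  0.10114447],
       [-0.52180711,  0.42522098, -0.73952989,  0.75488125],
       [ 0.01018296, -0.86374413, -0.50382773,  0.61861626],
       [ 0.        ,  0.        ,  0.        ,  1.        ]])}
```

View pics/top0.png

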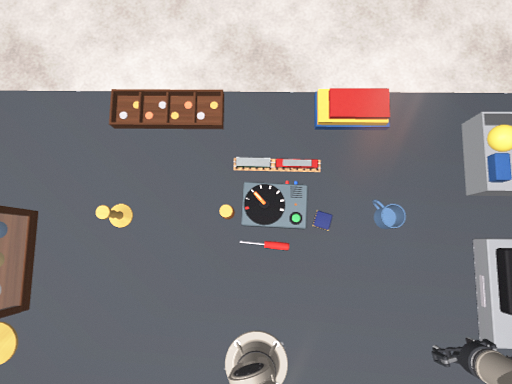

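View pics/side0.png

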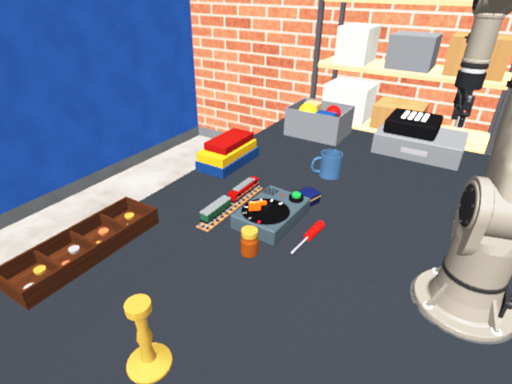

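```bash
python3 -c "
from scipy.spatial.transform import Rotation as R
print(R.from_rotvec([-1.30933443,  1.03655019, -1.03339985]).as_matrix().round(3))"
```

```text
[[ 0.232 -0.001  0.973]
 [-0.973  0.002  0.232]
 [-0.002 -1.    -0.   ]]
```

```bash
cat > h.py <<'E'
import numpy as np,cv2
from station import robot,vision
from scipy.spatial.transform import Rotation as R
def ray(n,u,v,z):
    c=vision.camera_params(n);K=c["camera_matrix"];T=c["cam_to_world"]
    d=T[:3,:3]@np.linalg.inv(K)@np.array([u,v,1.]);o=T[:3,3]
    return o+d*(z-o[2])/d[2]
def proj(n,P):
    c=vision.camera_params(n);K=c["camera_matrix"];T=c["cam_to_world"]
    q=K@(T[:3,:3].T@(np.asarray(P)-T[:3,3]));return q[:2]/q[2]
E
python3 - <<'E'
from h import *
p=np.load("top0.npz")["p"]
cv2.imwrite("pics/topz.png",cv2.resize(p[145:260,210:345,::-1],None,fx=5,fy=5,interpolation=cv2.INTER_CUBIC))
p2=np.load("side0.npz")["p"]
cv2.imwrite("pics/sidez.png",cv2.resize(p2[165:265,190:340,::-1],None,fx=5,fy=5,interpolation=cv2.INTER_CUBIC))
hsv=cv2.cvtColor(p,cv2.COLOR_RGB2HSV)
def cen(m,z,name):
    n,l,s,c=cv2.connectedComponentsWithStats(m.astype(np.uint8))
    for i in range(1,n):
        if s[i,4]>=3 and 210<c[i][0]<345 and 145<c[i][1]<260: print(name,s[i],c[i].round(1),ray("top",*c[i],z).round(4))
H,S,V=[hsv[...,i].astype(int) for i in range(3)]
cen((H>45)&(H<75)&(S>150)&(V>80),.065,"green")
cen((H>8)&(H<20)&(S>150)&(V>150),.089,"orange")
cen(((H<6)|(H>174))&(S>130)&(V>100),.055,"red")
cen((S<60)&(V>150),.055,"white")
E
```

```text
orange [253 192  10  12  14] [257.4 197.6] [ 0.542  -0.0009  0.089 ]
orange [256 192   6   6   6] [258.5 194.5] [ 0.5525 -0.0045  0.089 ]
orange [262 199   4   5   6] [263.7 201.2] [ 0.5305 -0.0219  0.089 ]
red [276 159  42   9 160] [296.8 164.1] [ 0.6635 -0.1342  0.055 ]
red [285 181   4   3  10] [286.8 182. ] [ 0.6008 -0.1     0.055 ]
red [245 206   5   4  15] [246.7 207.5] [0.5118 0.0355 0.055 ]
red [264 241  25   9 179] [276.3 245.2] [ 0.3871 -0.0655  0.055 ]
white [233 157  43  11 321] [252.6 161.6] [0.6705 0.0177 0.055 ]
white [283 159  29   7 181] [296.5 162.3] [ 0.6695 -0.1332  0.055 ]
white [318 163   3   1   3] [319. 163.] [ 0.6679 -0.2103  0.055 ]
white [318 167   3   2   6] [319.  167.5] [ 0.6522 -0.2101  0.055 ]
white [243 183  16  19 105] [248.2 187.7] [0.5797 0.0315 0.055 ]
white [260 185   2   4   8] [260.5 186.5] [ 0.5843 -0.0104  0.055 ]
white [265 184  42  44 840] [291.1 205.3] [ 0.5211 -0.1149  0.055 ]
white [255 193   5   5   5] [257. 195.] [0.555  0.0011 0.055 ]
white [246 198   3   2   3] [247.  198.3] [0.5432 0.0349 0.055 ]
white [242 206  20  20 116] [247.1 219.5] [0.4714 0.0333 0.055 ]
white [280 208   4   3  10] [281.3 209.2] [ 0.5075 -0.0817  0.055 ]
white [239 241  25   4  47] [251.3 242.6] [0.3944 0.018  0.055 ]
```

View pics/topz.png

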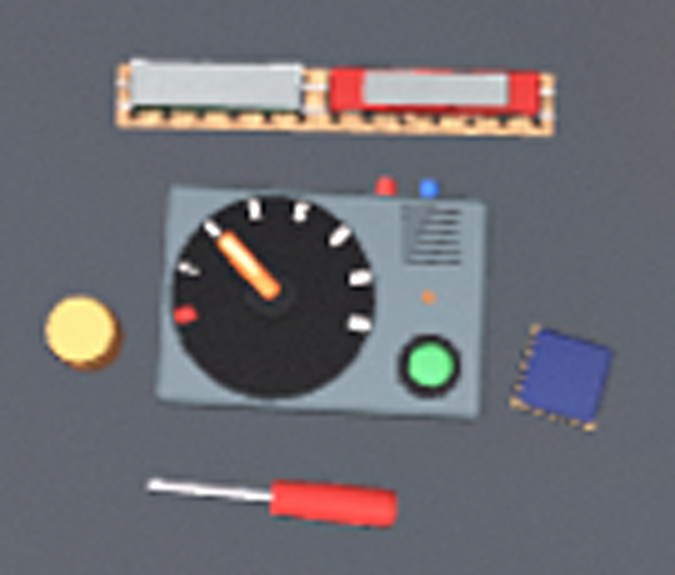

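View pics/sidez.png

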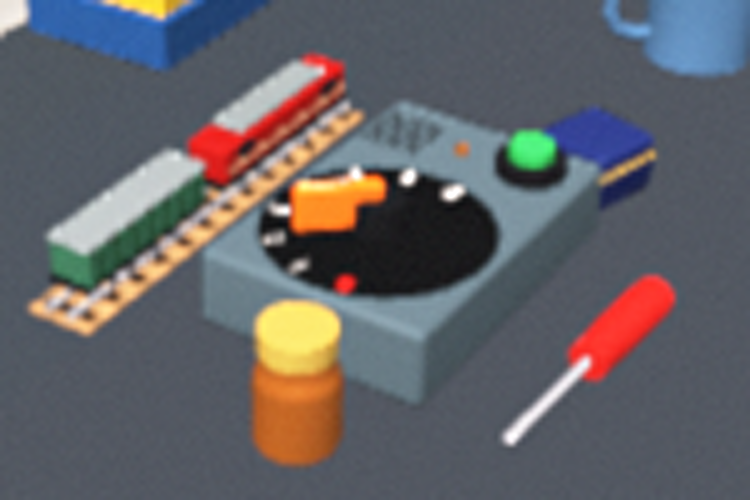

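```bash
python3 - <<'E'
from h import *
z=np.load("top0.npz");p,d=z["p"],z["d"]
c=lambda x,y:(210+(x+.5)/5-.5,145+(y+.5)/5-.5)
pix=[(185,314),(187,268),(210,228),(255,209),(300,212),(340,236),(360,277),(359,323)]
g=cv2.resize(p[145:260,210:345],None,fx=5,fy=5,interpolation=cv2.INTER_CUBIC).astype(float)
W=[]
for k,(x,y) in enumerate(pix):
    sub=g[y-11:y+12,x-13:x+14]; w=(sub[...,0] if k==0 else sub.min(2)); w=np.clip(w-90,0,None)
    yy,xx=np.mgrid[y-11:y+12,x-13:x+14]
    W.append(ray("top",*c((w*xx).sum()/w.sum(),(w*yy).sum()/w.sum()),.0555)[:2])
W=np.array(W)
a=np.radians(105-30*np.arange(8));M=.061*np.c_[np.cos(a),np.sin(a)]
def fit(M,W):
    A=M-M.mean(0);B=W-W.mean(0);U,S,V=np.linalg.svd(A.T@B);Rm=(V.T@np.diag([1,np.linalg.det(V.T@U.T)])@U.T);return Rm,W.mean(0)-Rm@M.mean(0)
Rm,t=fit(M,W);print("axis",t,"yaw",np.degrees(np.arctan2(Rm[1,0],Rm[0,0])),"res mm",(1e3*np.linalg.norm(M@Rm.T+t-W,axis=1)).round(1))
for n,q in dict(TL=(170,187),TR=(487,203),BR=(478,417),BL=(158,402)).items(): print(n,ray("top",*c(*q),.055).round(4))
print("axis dep case",(Rm.T@0))if 0 else None
for n,(x,y) in dict(btn=(431,364),case=(440,300),hub=(275,285),lev=(245,262),wag=(215,85),loco=(430,88)).items():
    u,v=c(x,y);T=vision.camera_params("top");K=T["camera_matrix"]
    dd=d[int(round(v)),int(round(u))];P=T["cam_to_world"]@np.r_[np.linalg.inv(K)@[u,v,1]*dd,1];print(n,P[:3].round(4))
# button pos from disc axis
bt=Rm@np.array([-.042,-.107])+t;print("button pred",bt)
for s in ((x0:=0),):
    hsv=cv2.cvtColor(p,cv2.COLOR_RGB2HSV).astype(int);m=(abs(hsv[...,0]-68)<15)&(hsv[...,1]>100)&(hsv[...,2]>100);m[:210]=0;m[225:]=0
    vv,uu=np.nonzero(m);print("btn",len(uu),uu.mean(),vv.mean(),ray("top",uu.mean(),vv.mean(),.067))
# lever end orange
for x,y in((226,240),(273,290)):print("lever",ray("top",*c(x,y),.089))
# side check
for P in ([*t,.055],[*bt,.067]):print("side px",proj("side",P))
E
```

```text
axis [ 0.52556301 -0.02317148] yaw -2.437874283031267 res mm [0.4 0.9 1.4 0.2 0.3 0.8 0.3 0.8]
TL [0.5992 0.0475 0.055 ]
TR [ 0.5904 -0.1688  0.055 ]
BR [ 0.4453 -0.162   0.055 ]
BL [0.4527 0.0529 0.055 ]
btn [ 0.4789 -0.1286  0.0785]
case [ 0.5239 -0.1368  0.0533]
hub [ 0.5301 -0.025   0.0792]
lev [ 0.5443 -0.0049  0.0878]
wag [0.6718 0.018  0.0497]
loco [ 0.6705 -0.1303  0.0523]
button pred [ 0.47904967 -0.12828812]
btn 63 295.7142857142857 217.52380952380952 [ 0.47920183 -0.1292848   0.067     ]
lever [0.55869245 0.00783299 0.089     ]
lever [ 0.52575072 -0.02366462  0.089     ]
side px [265.45940398 210.33837875]
side px [296.1151215  195.64208942]
```

```bash
r='{"xyz":[-0.032,0,0.037],"delta_rot":[0,0,0],"hand":-1}'; python3 -m pendant '[{"xyz":[-0.032,0,0.037],"delta_rot":[0,0,0],"hand":-1},{"xyz":[-0.032,0,0.037],"delta_rot":[0,0,0],"hand":-1},{"xyz":[-0.032,0,0.037],"delta_rot":[0,0,0],"hand":-1},{"xyz":[-0.032,0,0.037],"delta_rot":[0,0,0],"hand":-1},{"xyz":[-0.032,0,0.037],"delta_rot":[0,0,0],"hand":-1},{"xyz":[-0.032,0,0.037],"delta_rot":[0,0,0],"hand":-1},{"xyz":[-0.032,0,0.037],"delta_rot":[0,0,0],"hand":-1},{"xyz":[-0.032,0,0.037],"delta_rot":[0,0,0],"hand":-1},{"xyz":[-0.032,0,0.037],"delta_rot":[0,0,0],"hand":-1},{"xyz":[-0.032,0,0.037],"delta_rot":[0,0,0],"hand":-1},{"xyz":[-0.032,0,0.037],"delta_rot":[0,0,0],"hand":-1},{"xyz":[-0.032,0,0.037],"delta_rot":[0,0,0],"hand":-1}]' 40; python3 -c "
from h import *
s=robot.get_state();print(s['joint_positions'].round(3),R.from_rotvec(s['orientation']).as_matrix().round(3))"
```

```text
time_s: 1.6
tool_pos: [0.4765, -0.0469, 0.2059]
orientation: [-1.307, 1.052, -1.038]
contact_force: [0.9, -0.5, -0.2]
finger_gap: 0.0003
[ 0.498  0.21  -0.511  1.684  0.102  1.282 -1.383] [[ 0.22  -0.007  0.976]
 [-0.976  0.004  0.22 ]
 [-0.006 -1.    -0.006]]
```

```bash
python3 -m pendant '[{"xyz":[0,0,0],"delta_rot":[0,-0.174,0],"hand":-1},{"xyz":[0,0,0],"delta_rot":[0,-0.174,0],"hand":-1},{"xyz":[0,0,0],"delta_rot":[0,-0.174,0],"hand":-1},{"xyz":[0,0,0],"delta_rot":[0,-0.174,0],"hand":-1},{"xyz":[0,0,0],"delta_rot":[0,-0.174,0],"hand":-1},{"xyz":[0,0,0],"delta_rot":[0,-0.174,0],"hand":-1},{"xyz":[0,0,0],"delta_rot":[0,-0.174,0],"hand":-1},{"xyz":[0,0,0],"delta_rot":[0,-0.174,0],"hand":-1},{"xyz":[0,0,0],"delta_rot":[0,-0.174,0],"hand":-1},{"xyz":[0,0,0],"delta_rot":[0,-0.174,0],"hand":-1},{"xyz":[0,0,0],"delta_rot":[0,-0.174,0],"hand":-1},{"xyz":[0,0,0],"delta_rot":[0,-0.174,0],"hand":-1}]'
cat > st.py <<'E'
from h import *
import sys
AX=np.array([0.5256,-0.0232])
def rel():
    s=robot.get_state();M=R.from_rotvec(s['orientation']).as_matrix();p=s['tool_pos']
    xa=np.degrees(np.arctan2(M[1,0],M[0,0]));d=np.array([np.cos(np.radians(xa)),np.sin(np.radians(xa))]);n=np.array([-d[1],d[0]])
    q=p[:2]-AX
    print("t",s['time_s'],"pos",p.round(4),"xang %.1f"%xa,"yaxis",M[:,1].round(3),"radial %.1f off %.1f mm"%(q@d*1e3,q@n*1e3),"F",s['contact_force'].round(1),"j",s['joint_positions'].round(2))
    return s,M,p
def goto(M,p,T): print("tool shift to target",(M.T@(np.array(T)-p)).round(4))
if __name__=="__main__":
    s,M,p=rel()
    if len(sys.argv)>1:goto(M,p,[float(a) for a in sys.argv[1:4]])
E
python3 st.py .5319 .0261 .2
```

```text
time_s: 3.1
tool_pos: [0.4729, -0.0406, 0.1999]
orientation: [-1.458, -0.627, 0.651]
contact_force: [0.2, -0.2, -0.5]
finger_gap: -0.0001
t 3.1 pos [ 0.4729 -0.0406  0.1999] xang 47.0 yaxis [-0.02   0.009 -1.   ] radial -48.7 off 26.6 mm F [ 0.2 -0.2 -0.5] j [ 0.74  0.27 -0.84  1.68  0.2   1.3   0.68]
tool shift to target [ 0.089  -0.0007  0.0024]
```

```bash
cat >> st.py <<'E'
    if len(sys.argv)>4:
        a=np.radians(float(sys.argv[4]));D=np.array([[np.cos(a),0,-np.sin(a)],[np.sin(a),0,np.cos(a)],[0,-1,0]]);
        print("drot",R.from_matrix(M.T@D).as_rotvec().round(4))
E
python3 -m pendant '[{"xyz":[0.045,0,0],"delta_rot":[0,0,0],"hand":-1},{"xyz":[0.04,0,0],"delta_rot":[0,0,0],"hand":-1},{"xyz":[0,0,0],"delta_rot":[0,0.06,0],"hand":-1}]'
python3 st.py .5319 .0261 .12 42.6
```

```text
time_s: 3.48
tool_pos: [0.5313, 0.02, 0.1971]
orientation: [-1.473, -0.572, 0.603]
contact_force: [-1.4, -0.7, -0.6]
finger_gap: -0.0
t 3.475 pos [0.5313 0.02   0.1971] xang 43.2 yaxis [-0.024  0.008 -1.   ] radial 33.7 off 27.6 mm F [-1.4 -0.7 -0.6] j [ 0.53  0.41 -0.82  1.54  0.29  1.35  0.44]
tool shift to target [0.0056 0.0771 0.0024]
drot [-0.0221  0.01   -0.0122]
```

Descend to z 0.12 with orientation correction, then look.

```bash
python3 -m pendant '[{"xyz":[0.005,0.025,0.002],"delta_rot":[-0.022,0.01,-0.012],"hand":-1},{"xyz":[0.001,0.025,0],"delta_rot":[0,0,0],"hand":-1},{"xyz":[0,0.02,0],"delta_rot":[0,0,0],"hand":-1},{"xyz":[0,0,0],"delta_rot":[0,0,0],"hand":-1}]'
python3 st.py .5319 .0261 .088 42.6
python3 - <<'E'
from h import *
for n,(a,b,c,d) in dict(top=(145,260,210,345),side=(120,250,180,330)).items():
    p,_=vision.capture(n);cv2.imwrite(f"pics/{n}1.png",cv2.resize(p[a:b,c:d,::-1],None,fx=4,fy=4,interpolation=cv2.INTER_CUBIC))
E
```

```text
time_s: 3.98
tool_pos: [0.5329, 0.0262, 0.1234]
orientation: [-1.49, -0.58, 0.584]
contact_force: [0.1, 0.6, -0.1]
finger_gap: -0.0002
t 3.975 pos [0.5329 0.0262 0.1234] xang 42.6 yaxis [-0.003 -0.    -1.   ] radial 38.9 off 31.4 mm F [ 0.1  0.6 -0.1] j [ 0.5   0.46 -0.79  1.67  0.35  1.17  0.37]
tool shift to target [-0.0008  0.0354  0.0005]
drot [-0.0019  0.0004 -0.0022]
```

View pics/top1.png

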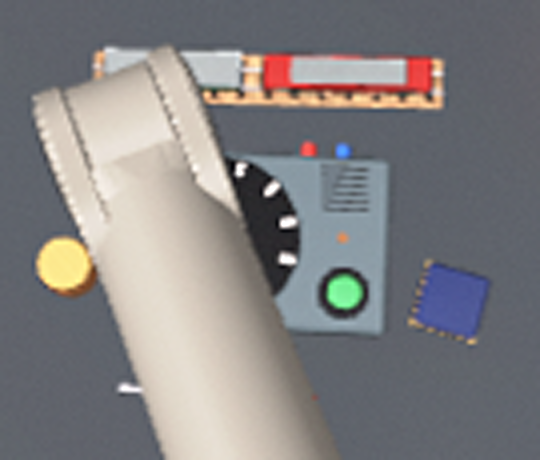

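View pics/side1.png

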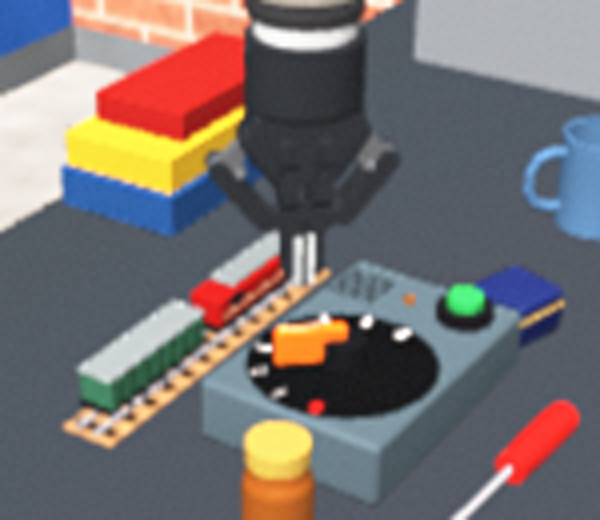

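```bash
python3 -c "
from h import *
for z in(.104,.1234):print((proj('side',[.5329,.0262,z])-[180,120])*4)
print((proj('side',[.5623,.0107,.089])-[180,120])*4)"; python3 -m pendant '[{"xyz":[-0.001,0.018,0],"delta_rot":[0,0,0],"hand":-1},{"xyz":[0,0.016,0],"delta_rot":[0,0,0],"hand":-1},{"xyz":[0,0,0],"delta_rot":[0,0,0],"hand":-1}]'; python3 st.py .5319 .0261 .088 42.6
```

```text
[298.70251907 330.49773362]
[299.09306556 305.93829191]
[274.04103692 327.42129459]
time_s: 4.45
tool_pos: [0.5351, 0.0256, 0.0905]
orientation: [-1.493, -0.584, 0.578]
contact_force: [-0.1, -0.3, -1.2]
finger_gap: 0.0001
t 4.45 pos [0.5351 0.0256 0.0905] xang 42.6 yaxis [ 0.004  0.    -1.   ] radial 40.0 off 29.5 mm F [-0.1 -0.3 -1.2] j [ 0.49  0.49 -0.77  1.71  0.38  1.09  0.34]
tool shift to target [-0.002   0.0025  0.0025]
drot [ 0.0027 -0.0008  0.0031]
```

```bash
python3 - <<'E'
from h import *
p,d=vision.capture("side");cv2.imwrite(f"pics/side2.png",cv2.resize(p[150:240,210:310,::-1],None,fx=7,fy=6,interpolation=cv2.INTER_CUBIC))
E
```

```text
(no output)
```

View pics/side2.png

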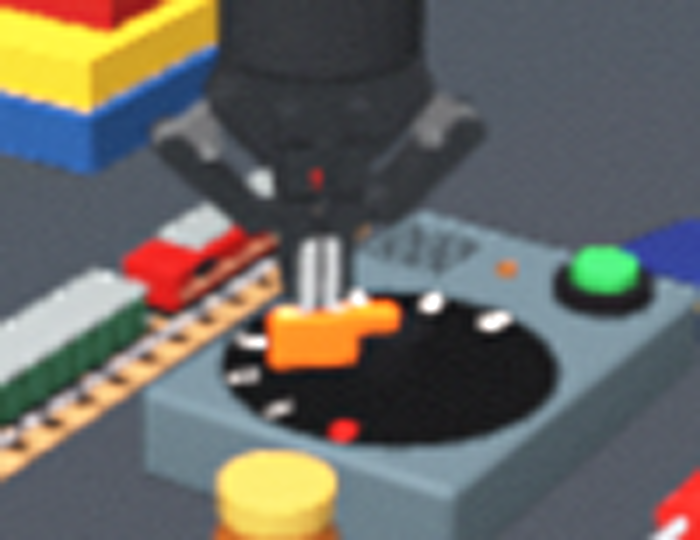

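```bash
python3 - <<'E'
from h import *
p,d=vision.capture("side");T=vision.camera_params("side");K=T["camera_matrix"]
print(proj("side",[.535,.0256,.0715]),proj("side",[.535,.0256,.0905]))
for v in range(176,214,2):
    o=[]
    for u in (252,254,256,258):
        P=T["cam_to_world"]@np.r_[np.linalg.inv(K)@[u,v,1]*d[v,u],1];o.append((P[:3].round(3).tolist(),p[v,u].tolist()))
    print(v,o[0],o[2])
E
```

```text
[253.98069946 212.32409814] [254.06794566 206.51185276]
176 ([0.532, 0.043, 0.193], [56, 58, 65]) ([0.527, 0.032, 0.19], [48, 51, 56])
178 ([0.532, 0.043, 0.187], [54, 59, 63]) ([0.534, 0.019, 0.176], [60, 49, 52])
180 ([0.529, 0.048, 0.184], [57, 60, 65]) ([0.536, 0.015, 0.168], [56, 49, 55])
182 ([0.53, 0.046, 0.177], [44, 45, 48]) ([0.534, 0.019, 0.164], [53, 55, 60])
184 ([0.533, 0.042, 0.169], [54, 55, 60]) ([0.533, 0.02, 0.159], [59, 61, 65])
186 ([0.533, 0.042, 0.163], [52, 56, 60]) ([0.528, 0.029, 0.158], [51, 52, 58])
188 ([0.533, 0.041, 0.156], [52, 55, 61]) ([0.528, 0.028, 0.152], [55, 56, 61])
190 ([0.531, 0.044, 0.152], [86, 90, 92]) ([0.527, 0.031, 0.148], [168, 169, 168])
192 ([0.536, 0.036, 0.141], [110, 113, 115]) ([0.527, 0.03, 0.141], [177, 176, 176])
194 ([0.536, 0.036, 0.135], [110, 114, 115]) ([0.526, 0.031, 0.136], [174, 176, 174])
196 ([0.535, 0.037, 0.13], [119, 122, 123]) ([0.524, 0.035, 0.132], [176, 176, 176])
198 ([0.535, 0.037, 0.123], [132, 135, 135]) ([0.525, 0.033, 0.125], [184, 185, 185])
200 ([0.535, 0.037, 0.117], [173, 165, 165]) ([0.524, 0.035, 0.119], [200, 198, 200])
202 ([0.554, 0.005, 0.088], [255, 224, 127]) ([0.544, 0.0, 0.089], [255, 173, 65])
204 ([0.55, 0.011, 0.086], [255, 153, 38]) ([0.543, 0.002, 0.084], [254, 152, 39])
206 ([0.551, 0.01, 0.079], [254, 149, 38]) ([0.544, -0.001, 0.075], [254, 147, 38])
208 ([0.551, 0.01, 0.072], [254, 147, 40]) ([0.543, 0.001, 0.07], [254, 145, 38])
210 ([0.55, 0.012, 0.067], [251, 115, 35]) ([0.544, -0.001, 0.061], [253, 116, 35])
212 ([0.555, 0.003, 0.053], [25, 24, 26]) ([0.545, -0.002, 0.054], [20, 25, 29])
```

```bash
python3 -m pendant '[{"xyz":[-0.002,0.004,0.001],"delta_rot":[0.003,0,0.003],"hand":-1},{"xyz":[0,0.004,0],"delta_rot":[0,0,0],"hand":-1},{"xyz":[0,0.003,0],"delta_rot":[0,0,0],"hand":-1},{"xyz":[0,0.001,0],"delta_rot":[0,0,0],"hand":-1}]'; python3 st.py .5319 .0261 .078 42.6
python3 - <<'E'
from h import *
p,d=vision.capture("side");cv2.imwrite(f"pics/side3.png",cv2.resize(p[150:240,210:310,::-1],None,fx=7,fy=6,interpolation=cv2.INTER_CUBIC))
E
```

```text
time_s: 5.05
tool_pos: [0.535, 0.0255, 0.0802]
orientation: [-1.493, -0.585, 0.577]
contact_force: [0.3, -0.5, 1.1]
finger_gap: -0.0
t 5.05 pos [0.535  0.0255 0.0802] xang 42.6 yaxis [ 0.005  0.001 -1.   ] radial 39.9 off 29.5 mm F [ 0.3 -0.5  1.1] j [ 0.48  0.5  -0.76  1.72  0.39  1.07  0.33]
tool shift to target [-0.0019  0.0022  0.0025]
drot [ 0.0026 -0.0009  0.0039]
```

View pics/side3.png

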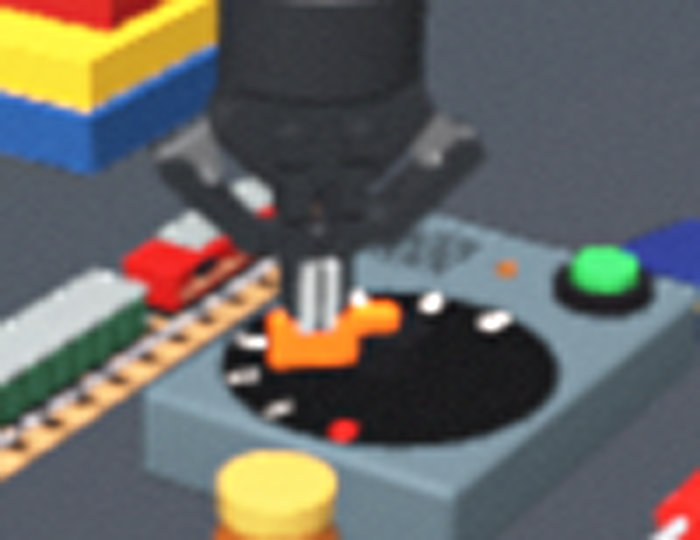

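```bash
cat > tip.py <<'E'
from h import *
import sys
s=robot.get_state();M=R.from_rotvec(s['orientation']).as_matrix();pt=s['tool_pos']
p,d=vision.capture("side");T=vision.camera_params("side");K=T["camera_matrix"]
v,u=np.mgrid[0:384,0:512];P=np.stack([(u+0.)*d,v*d,d],-1)@np.linalg.inv(K).T@T["cam_to_world"][:3,:3].T+T["cam_to_world"][:3,3]
r=P-pt; sel=(np.abs(r[...,0])<.022)&(np.abs(r[...,1])<.022)&(d>0)&(P[...,2]>.03)
sat=p.max(2).astype(int)-p.min(2)
sel&=(sat<25)&(p.max(2)>35)
for z in np.arange(.06,.17,.005):
    k=sel&(abs(P[...,2]-z)<.0025)
    if k.sum(): print("%.3f"%z,k.sum(),P[k].mean(0).round(3))
cv2.imwrite(sys.argv[1],cv2.resize(p[150:240,210:310,::-1],None,fx=7,fy=6,interpolation=cv2.INTER_CUBIC))
E
python3 -m pendant '[{"xyz":[-0.002,0.005,0.001],"delta_rot":[0.003,0,0.004],"hand":-1},{"xyz":[0,0.005,0],"delta_rot":[0,0,0],"hand":-1},{"xyz":[0,0.004,0],"delta_rot":[0,0,0],"hand":-1},{"xyz":[0,0.003,0],"delta_rot":[0,0,0],"hand":-1},{"xyz":[0,0.001,0],"delta_rot":[0,0,0],"hand":-1}]'; python3 st.py .5319 .0261 .046 42.6; python3 tip.py pics/side4.png
```

```text
time_s: 5.72
tool_pos: [0.5326, 0.0249, 0.0608]
orientation: [-1.491, -0.58, 0.581]
contact_force: [-0.8, -0.1, -0.6]
finger_gap: 0.0
t 5.725 pos [0.5326 0.0249 0.0608] xang 42.6 yaxis [-0.001  0.    -1.   ] radial 37.7 off 30.6 mm F [-0.8 -0.1 -0.6] j [ 0.47  0.53 -0.75  1.74  0.41  1.04  0.32]
tool shift to target [0.0003 0.0148 0.0014]
drot [-0.0008 -0.0009 -0.0006]
0.060 1 [0.546 0.029 0.058]
0.085 10 [0.524 0.033 0.085]
0.090 7 [0.527 0.034 0.09 ]
0.095 15 [0.524 0.03  0.095]
0.100 15 [0.527 0.034 0.1  ]
0.105 13 [0.527 0.034 0.106]
0.110 13 [0.528 0.034 0.11 ]
0.115 17 [0.526 0.034 0.116]
0.120 16 [0.526 0.033 0.121]
0.125 21 [0.525 0.032 0.126]
0.130 29 [0.527 0.031 0.13 ]
0.135 38 [0.528 0.028 0.135]
0.140 16 [0.525 0.034 0.14 ]
0.145 10 [0.522 0.034 0.146]
0.150 16 [0.523 0.036 0.15 ]
0.155 12 [0.524 0.038 0.155]
0.160 24 [0.523 0.037 0.16 ]
0.165 14 [0.523 0.036 0.165]
0.170 16 [0.523 0.035 0.169]
```

View pics/side4.png

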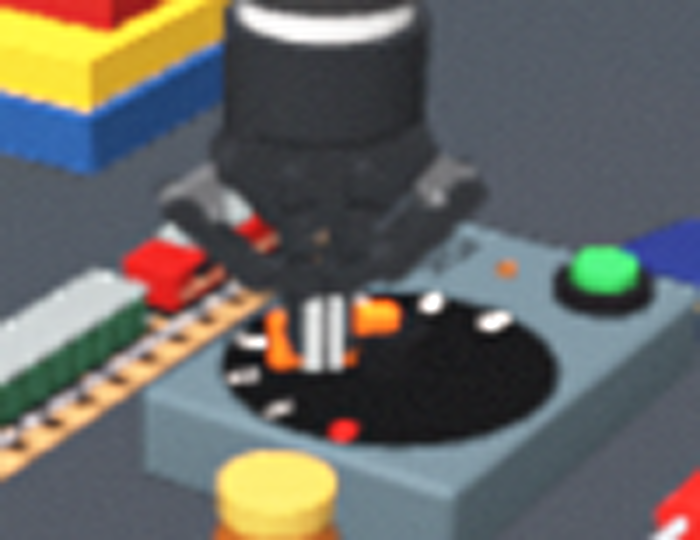

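```bash
python3 -m pendant '[{"xyz":[0,0.005,0.001],"delta_rot":[0,0,0],"hand":-1},{"xyz":[0,0.005,0],"delta_rot":[0,0,0],"hand":-1},{"xyz":[0,0.003,0],"delta_rot":[0,0,0],"hand":-1},{"xyz":[0,0,0],"delta_rot":[0,0,0],"hand":-1}]'; python3 st.py .5319 .0261 .048 42.6; python3 tip.py pics/side5.png|head -6
```

```text
time_s: 6.28
tool_pos: [0.5319, 0.0257, 0.0469]
orientation: [-1.491, -0.58, 0.581]
contact_force: [0.4, 0.3, 1.0]
finger_gap: -0.0
t 6.275 pos [0.5319 0.0257 0.0469] xang 42.6 yaxis [-0.001  0.    -1.   ] radial 37.7 off 31.8 mm F [0.4 0.3 1. ] j [ 0.46  0.54 -0.74  1.76  0.42  1.01  0.3 ]
tool shift to target [ 0.0002 -0.0011  0.0003]
drot [-0.0009 -0.0008 -0.0005]
0.065 1 [0.525 0.032 0.066]
0.070 4 [0.525 0.035 0.07 ]
0.075 16 [0.525 0.034 0.075]
0.080 14 [0.525 0.033 0.08 ]
0.085 16 [0.526 0.033 0.085]
0.090 16 [0.527 0.035 0.09 ]
```

View pics/side5.png

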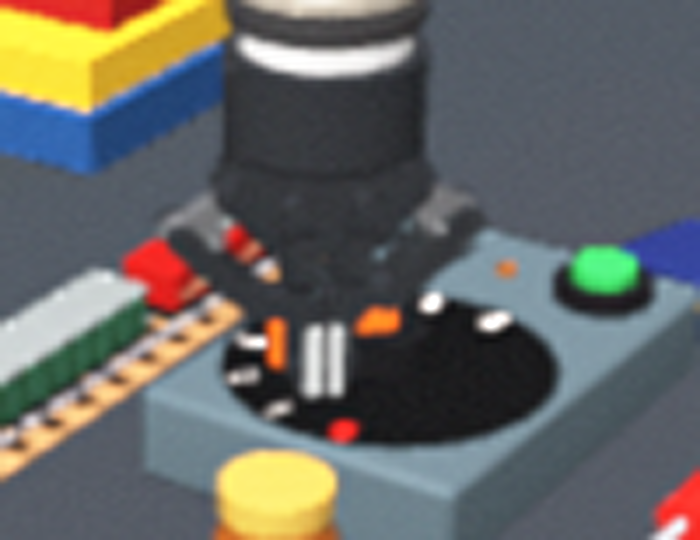

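```bash
python3 -m pendant '[{"xyz":[0,0,-0.006],"delta_rot":[0,0,0],"hand":-1},{"xyz":[0,0,-0.006],"delta_rot":[0,0,0],"hand":-1},{"xyz":[0,0,0],"delta_rot":[0,0,0],"hand":-1}]'; python3 st.py
```

```text
time_s: 6.7
tool_pos: [0.5415, 0.0158, 0.0474]
orientation: [-1.492, -0.581, 0.58]
contact_force: [0.2, 0.0, -0.5]
finger_gap: 0.0002
t 6.7 pos [0.5415 0.0158 0.0474] xang 42.5 yaxis [ 0.001 -0.    -1.   ] radial 38.1 off 18.1 mm F [ 0.2  0.  -0.5] j [ 0.47  0.56 -0.74  1.73  0.43  1.02  0.32]
```

```bash
python3 -m pendant '[{"xyz":[0,0,-0.002],"delta_rot":[0,0,0],"hand":-1},{"xyz":[0.0013,0,-0.0035],"delta_rot":[0,0.087,0],"hand":-1},{"xyz":[0.0013,0,-0.0035],"delta_rot":[0,0.087,0],"hand":-1},{"xyz":[0,0,0],"delta_rot":[0,0,0],"hand":-1}]'; python3 st.py;  python3 tip.py pics/side6.png|head -3
```

```text
time_s: 7.2
tool_pos: [0.5481, 0.0124, 0.0474]
orientation: [-1.522, -0.441, 0.443]
contact_force: [-0.8, 0.4, -0.0]
finger_gap: -0.0002
t 7.2 pos [0.5481 0.0124 0.0474] xang 32.4 yaxis [-0.002  0.002 -1.   ] radial 38.1 off 18.0 mm F [-0.8  0.4 -0. ] j [ 0.45  0.56 -0.69  1.71  0.4   1.02  0.18]
0.065 1 [ 0.528 -0.006  0.064]
0.070 6 [0.537 0.013 0.07 ]
0.075 11 [0.541 0.019 0.075]
```

View pics/side6.png

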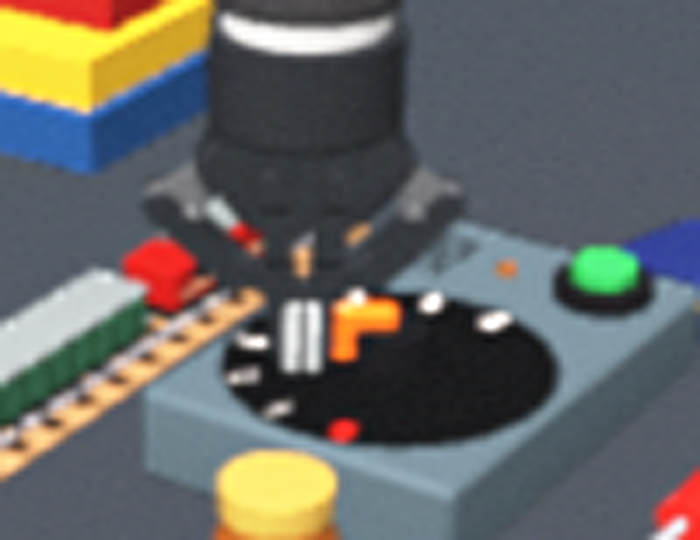

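```bash
python3 -c "
from h import *
for a in (42.6,32,27,22,12.6,-2,-17.4,-47.4):
  t=np.radians(a);
  print(a,[((proj('side',[.5256+.05*np.cos(t)-s*.0055*np.sin(t),-.0232+.05*np.sin(t)+s*.0055*np.cos(t),z])-[210,150])*[7,6]).round() for s,z in((1,.089),(-1,.089),(1,.061))])"
```

```text
42.6 [array([272., 317.]), array([267., 305.]), array([272., 368.])]
32 [array([267., 307.]), array([267., 295.]), array([267., 357.])]
27 [array([267., 302.]), array([269., 290.]), array([266., 352.])]
22 [array([267., 297.]), array([271., 286.]), array([267., 347.])]
12.6 [array([270., 289.]), array([279., 278.]), array([269., 338.])]
-2 [array([281., 276.]), array([295., 267.]), array([280., 326.])]
-17.4 [array([299., 265.]), array([319., 258.]), array([298., 314.])]
-47.4 [array([351., 251.]), array([377., 249.]), array([350., 300.])]
```

```bash
python3 -m pendant '[{"xyz":[0.0013,0,-0.0045],"delta_rot":[0,0.087,0],"hand":-1},{"xyz":[0,0,0],"delta_rot":[0,0,0],"hand":-1}]'; python3 st.py;  python3 tip.py pics/side7.png|head -3
```

```text
time_s: 7.5
tool_pos: [0.5512, 0.0099, 0.0474]
orientation: [-1.534, -0.375, 0.378]
contact_force: [-0.3, -0.6, 0.1]
finger_gap: -0.0
t 7.5 pos [0.5512 0.0099 0.0474] xang 27.5 yaxis [-0.003  0.003 -1.   ] radial 38.0 off 17.6 mm F [-0.3 -0.6  0.1] j [ 0.43  0.56 -0.67  1.71  0.39  1.02  0.11]
0.060 1 [ 0.532 -0.008  0.062]
0.070 9 [0.543 0.017 0.07 ]
0.075 14 [0.545 0.016 0.075]
```

View pics/side7.png

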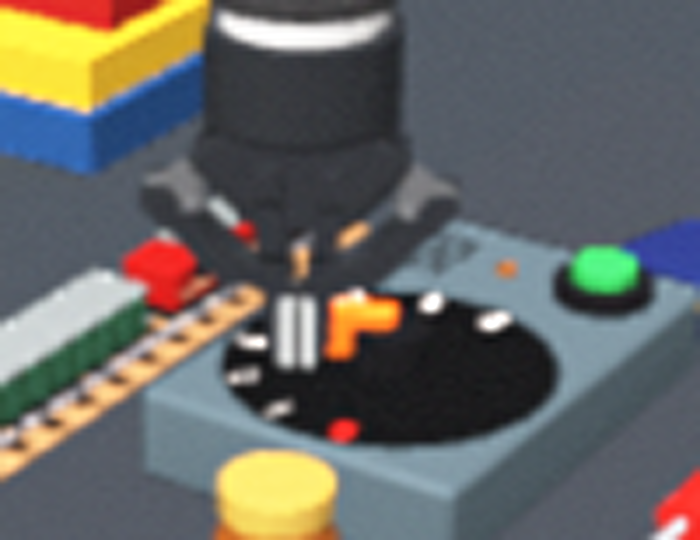

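```bash
python3 -m pendant '[{"xyz":[0.0013,0,-0.0042],"delta_rot":[0,0.087,0],"hand":-1},{"xyz":[0,0,0],"delta_rot":[0,0,0],"hand":-1},{"xyz":[0,0,0],"delta_rot":[0,0,0],"hand":-1}]'; python3 st.py;  python3 tip.py pics/side8.png|head -3
```

```text
time_s: 7.92
tool_pos: [0.5535, 0.0077, 0.0473]
orientation: [-1.544, -0.31, 0.314]
contact_force: [1.0, -0.1, -0.5]
finger_gap: 0.0004
t 7.925 pos [0.5535 0.0077 0.0473] xang 22.8 yaxis [-0.003  0.004 -1.   ] radial 37.7 off 17.7 mm F [ 1.  -0.1 -0.5] j [ 0.42  0.55 -0.65  1.7   0.38  1.02  0.04]
0.070 4 [0.547 0.017 0.07 ]
0.075 15 [0.548 0.015 0.075]
0.080 12 [0.551 0.018 0.08 ]
```

View pics/side8.png

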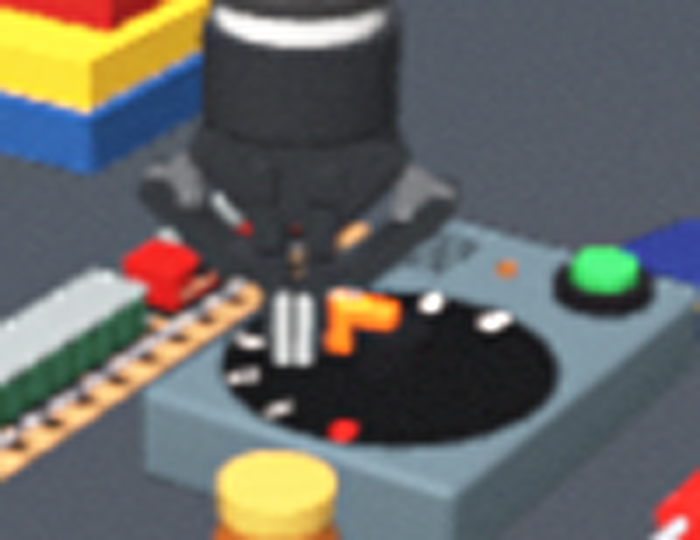

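```bash
cat > lev.py <<'E'
from h import *
import sys
p,d=vision.capture("side");T=vision.camera_params("side");K=T["camera_matrix"]
v,u=np.mgrid[0:384,0:512];P=np.stack([u*d,v*d,d],-1)@np.linalg.inv(K).T@T["cam_to_world"][:3,:3].T+T["cam_to_world"][:3,3]
h=cv2.cvtColor(p,cv2.COLOR_RGB2HSV).astype(int)
m=(h[...,0]>5)&(h[...,0]<25)&(h[...,1]>140)&(h[...,2]>180)&(np.hypot(P[...,0]-.5256,P[...,1]+.0232)<.06)
# rays onto lever top plane for top-face pixels (bright)
for nm,mm in (("top",m&(P[...,2]>.084)),("all",m)):
    q=P[mm][:,:2]-[.5256,-.0232]; r=np.hypot(*q.T)
    k=r>.012; print(nm,k.sum(),"mean angle",np.degrees(np.arctan2(q[k,1],q[k,0])).round(0)[:40],"mean %.1f"%np.degrees(np.arctan2(q[k,1].mean(),q[k,0].mean())))
if len(sys.argv)>1: cv2.imwrite(sys.argv[1],cv2.resize(p[150:240,210:310,::-1],None,fx=7,fy=6,interpolation=cv2.INTER_CUBIC))
E
python3 lev.py; python3 - <<'E'
from h import *
E
```

```text
top 14 mean angle [54. 22. 19. 29. 57. 25. 35. 41. 35. 59. 37. 68. 61. 60.] mean 44.7
all 37 mean angle [54. 22. 19. 29. 57. 25. 35. 41. 35. 59. 37. 34. 33. 35. 68. 61. 28. 45.
 33. 48. 60. 33. 32. 45. 50. 58. 35. 43. 29. 29. 31. 28. 28. 32. 18. 31.
 33.] mean 38.7
```

```bash
python3 -m pendant '[{"xyz":[0.0013,0,-0.0045],"delta_rot":[0,0.087,0],"hand":-1},{"xyz":[0,0,0],"delta_rot":[0,0,0],"hand":-1},{"xyz":[0,0,0],"delta_rot":[0,0,0],"hand":-1}]'; python3 st.py; python3 -m pendant '[{"xyz":[0,0,0.012],"delta_rot":[0,0,0],"hand":-1},{"xyz":[0,0,0.012],"delta_rot":[0,0,0],"hand":-1},{"xyz":[0,0,0.006],"delta_rot":[0,0,0],"hand":-1},{"xyz":[0,0,0],"delta_rot":[0,0,0],"hand":-1}]'; python3 lev.py pics/side9.png
```

```text
time_s: 8.4
tool_pos: [0.556, 0.0045, 0.0472]
orientation: [-1.552, -0.243, 0.248]
contact_force: [0.2, 0.1, 0.1]
finger_gap: -0.0
t 8.4 pos [0.556  0.0045 0.0472] xang 17.9 yaxis [-0.004  0.004 -1.   ] radial 37.5 off 17.0 mm F [0.2 0.1 0.1] j [ 0.41  0.55 -0.63  1.69  0.37  1.02 -0.03]
time_s: 8.9
tool_pos: [0.5453, 0.0371, 0.0474]
orientation: [-1.551, -0.246, 0.252]
contact_force: [-0.1, -0.1, 0.4]
finger_gap: 0.0001
top 3 mean angle [83. 81. 84.] mean 82.6
all 27 mean angle [-59. -62.  56.  25.  45.  68.  83.  25.  36.  29.  32.  41.  81.  26.
  28.  29.  35.  35.  84.  25.  26.  28.  31.  38.  28.  38.  34.] mean 33.1
```

View pics/side9.png

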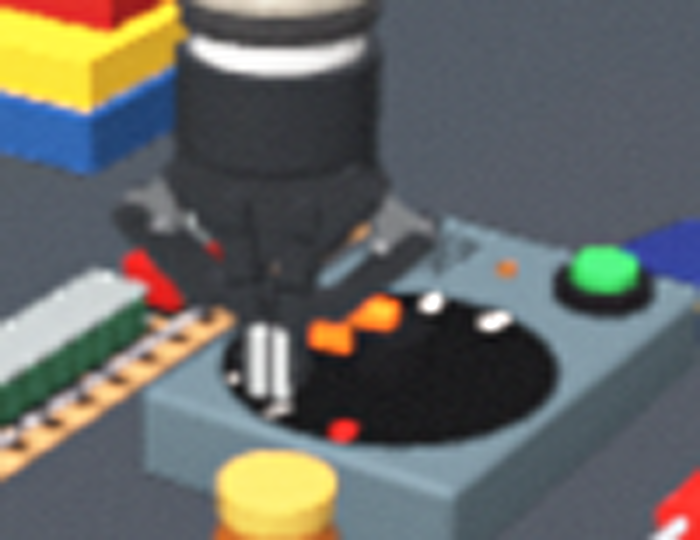

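```bash
python3 -c "
from h import *
for a in (42.6,27,20,12.6,5,-17.4):
  t=np.radians(a);
  print(a,[((proj('side',[.5256+r*np.cos(t)-.0055*np.sin(t),-.0232+r*np.sin(t)+.0055*np.cos(t),z])-[210,150])*[7,6]).round().tolist() for z in(.061,.089) for r in(.014,.018,.022,.026,.03)])"
```

```text
42.6 [[358.0, 360.0], [349.0, 361.0], [339.0, 362.0], [329.0, 363.0], [320.0, 363.0], [360.0, 310.0], [350.0, 311.0], [340.0, 312.0], [331.0, 312.0], [321.0, 313.0]]
27 [[354.0, 356.0], [344.0, 356.0], [334.0, 355.0], [325.0, 355.0], [315.0, 354.0], [355.0, 306.0], [345.0, 305.0], [336.0, 305.0], [326.0, 305.0], [316.0, 304.0]]
20 [[353.0, 354.0], [343.0, 353.0], [334.0, 352.0], [324.0, 351.0], [314.0, 350.0], [354.0, 304.0], [344.0, 303.0], [335.0, 302.0], [325.0, 301.0], [315.0, 300.0]]
12.6 [[352.0, 352.0], [343.0, 350.0], [334.0, 349.0], [324.0, 347.0], [315.0, 346.0], [354.0, 302.0], [344.0, 300.0], [335.0, 299.0], [325.0, 297.0], [316.0, 296.0]]
5 [[352.0, 350.0], [343.0, 348.0], [335.0, 346.0], [326.0, 344.0], [317.0, 342.0], [354.0, 300.0], [345.0, 298.0], [336.0, 296.0], [327.0, 294.0], [318.0, 292.0]]
-17.4 [[356.0, 344.0], [349.0, 340.0], [343.0, 337.0], [336.0, 334.0], [330.0, 330.0], [357.0, 294.0], [351.0, 290.0], [344.0, 287.0], [338.0, 284.0], [331.0, 281.0]]
```

```bash
python3 st.py; python3 -m pendant '[{"xyz":[0,0,-0.012],"delta_rot":[0,0,0],"hand":-1},{"xyz":[0,0,-0.012],"delta_rot":[0,0,0],"hand":-1},{"xyz":[0,0,-0.006],"delta_rot":[0,0,0],"hand":-1},{"xyz":[0,0,0],"delta_rot":[0,0,0],"hand":-1}]'; python3 st.py
```

```text
t 8.95 pos [0.5455 0.0367 0.0474] xang 18.1 yaxis [-0.004  0.005 -1.   ] radial 37.5 off 50.7 mm F [0.9 0.1 0.1] j [ 0.37  0.54 -0.64  1.72  0.36  1.01 -0.08]
time_s: 9.45
tool_pos: [0.5562, 0.0029, 0.047]
orientation: [-1.553, -0.242, 0.248]
contact_force: [-0.1, -0.8, -0.1]
finger_gap: 0.0
t 9.45 pos [0.5562 0.0029 0.047 ] xang 17.9 yaxis [-0.004  0.003 -1.   ] radial 37.1 off 15.4 mm F [-0.1 -0.8 -0.1] j [ 0.42  0.55 -0.63  1.69  0.37  1.02 -0.02]
```

```bash
python3 -m pendant '[{"xyz":[0.0015,0,-0.0032],"delta_rot":[-0.002,0.087,-0.002],"hand":-1},{"xyz":[0.0015,0,-0.0032],"delta_rot":[-0.002,0.087,-0.002],"hand":-1},{"xyz":[0.0015,0,-0.0032],"delta_rot":[0,0.087,0],"hand":-1},{"xyz":[0.0015,0,-0.0032],"delta_rot":[0,0.087,0],"hand":-1},{"xyz":[0,0,0],"delta_rot":[0,0,0],"hand":-1}]'; python3 st.py; python3 lev.py pics/side10.png
```

```text
time_s: 10.07
tool_pos: [0.5626, -0.0042, 0.0468]
orientation: [-1.564, 0.036, -0.032]
contact_force: [-0.5, 0.8, 0.1]
finger_gap: 0.0002
t 10.075 pos [ 0.5626 -0.0042  0.0468] xang -2.5 yaxis [-0.003  0.006 -1.   ] radial 36.1 off 20.6 mm F [-0.5  0.8  0.1] j [ 0.37  0.54 -0.54  1.68  0.31  1.01 -0.32]
top 14 mean angle [160.  35.  30.  11.   3. -10.  25.   9.  10.  12.  12.  22.  31.  19.] mean 21.2
all 44 mean angle [160.  35.  30.  11.   3. -10.  25.   9.  10.  12.  12. -62.  13.  22.
  20.  31.  19.  14.   9.  21.  24.  25.  20.  17.  21.  38.  35.  38.
  16.  15.  19.  51.  29.  15.  19.  26.  22.  19.  17.  20.] mean 18.2
```

View pics/side10.png

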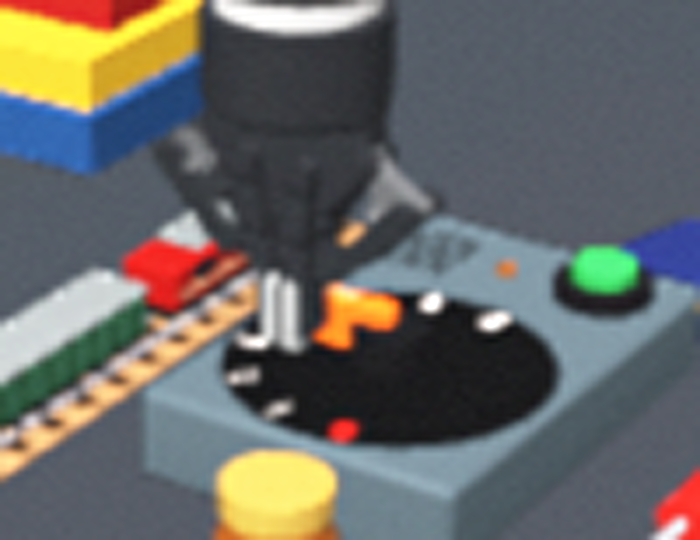

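```bash
python3 -m pendant '[{"xyz":[0.001,0,-0.003],"delta_rot":[0,0,0],"hand":-1},{"xyz":[0.001,0,-0.003],"delta_rot":[0,0,0],"hand":-1},{"xyz":[0.001,0,0],"delta_rot":[0,0,0],"hand":-1},{"xyz":[0,0,0],"delta_rot":[0,0,0],"hand":-1}]'; python3 st.py; python3 lev.py pics/side11.png
```

```text
time_s: 10.62
tool_pos: [0.5652, -0.0104, 0.0467]
orientation: [-1.564, 0.034, -0.029]
contact_force: [1.1, 1.3, 0.8]
finger_gap: -0.0001
t 10.625 pos [ 0.5652 -0.0104  0.0467] xang -2.3 yaxis [-0.003  0.007 -1.   ] radial 39.1 off 14.4 mm F [1.1 1.3 0.8] j [ 0.38  0.55 -0.54  1.67  0.31  1.01 -0.31]
top 14 mean angle [ 62.  22.  21.  -5.   0.  -6. -16.  25.  -6.   6.  -3.  -2.  21.   3.] mean 11.1
all 38 mean angle [ 62.  22.  21.  -5.   0.  -6. -16.  25.  -4.  -6.   6.  -3.  -2.  21.
  -1.  -3.   1.   3.  16.   1.   3.   0.  12.  20.  -4.   0.  -2.  11.
  -7.  -2.   7.   2.  -5.  -5.  -2. -18.  -8.   1.] mean 3.4
```

View pics/side11.png

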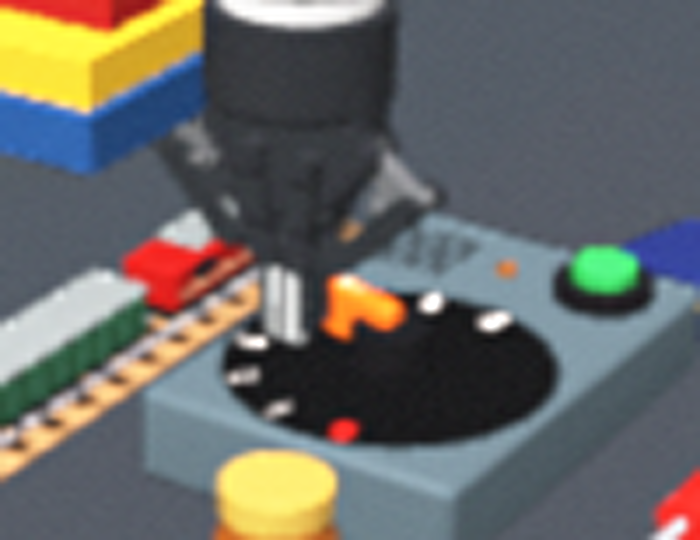

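```bash
python3 -m pendant '[{"xyz":[0.0014,0,-0.0038],"delta_rot":[-0.002,0.087,-0.002],"hand":-1},{"xyz":[0.0014,0,-0.0038],"delta_rot":[-0.002,0.087,-0.002],"hand":-1},{"xyz":[0.0014,0,-0.0038],"delta_rot":[0,0.087,0],"hand":-1},{"xyz":[0.0014,0,-0.0038],"delta_rot":[0,0.087,0],"hand":-1},{"xyz":[0,0,0],"delta_rot":[0,0,0],"hand":-1}]'; python3 st.py
```

```text
time_s: 11.3
tool_pos: [0.568, -0.0223, 0.0466]
orientation: [-1.541, 0.311, -0.31]
contact_force: [0.6, -0.5, -0.9]
finger_gap: -0.0003
t 11.3 pos [ 0.568  -0.0223  0.0466] xang -22.7 yaxis [ 0.001  0.007 -1.   ] radial 38.8 off 17.1 mm F [ 0.6 -0.5 -0.9] j [ 0.34  0.54 -0.46  1.67  0.26  1.   -0.6 ]
```

```bash
python3 -m pendant '[{"xyz":[0.0012,0,-0.0038],"delta_rot":[0,0.087,0],"hand":-1},{"xyz":[0.0012,0,-0.0038],"delta_rot":[0,0.087,0],"hand":-1},{"xyz":[0,0,0],"delta_rot":[0,0,0],"hand":-1},{"xyz":[0,0,0],"delta_rot":[0,0,0],"hand":-1}]'; python3 st.py; python3 lev.py pics/side12.png
```

```text
time_s: 11.8
tool_pos: [0.5675, -0.029, 0.0467]
orientation: [-1.516, 0.443, -0.443]
contact_force: [0.1, 0.7, 0.2]
finger_gap: 0.0
t 11.8 pos [ 0.5675 -0.029   0.0467] xang -32.4 yaxis [ 0.002  0.008 -1.   ] radial 38.5 off 17.6 mm F [0.1 0.7 0.2] j [ 0.33  0.53 -0.42  1.67  0.24  0.99 -0.73]
top 16 mean angle [-88. -73.  35.  33. -42. -41. -52. -39. -41. -39. -36. -38. -54. -30.
 -41. -63.] mean -45.0
all 27 mean angle [-88. -73.  35.  33. -42. -41. -52. -39. -41. -38. -39. -39. -36. -38.
 -54. -39. -30. -41. -63. -37. -32. -44. -38. -34. -65. -37. -33.] mean -43.4
```

View pics/side12.png

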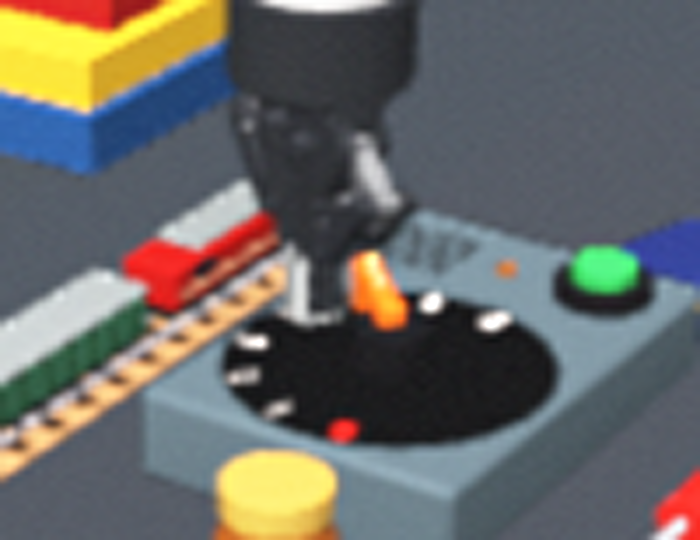

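```bash
python3 -m pendant '[{"xyz":[0,0,0.006],"delta_rot":[0,0,0],"hand":-1},{"xyz":[0,0,0.008],"delta_rot":[0,0,0],"hand":-1},{"xyz":[0,-0.02,0],"delta_rot":[0,0,0],"hand":-1},{"xyz":[0,-0.025,0],"delta_rot":[0,0,0],"hand":-1},{"xyz":[0,-0.025,0],"delta_rot":[0,0,0],"hand":-1},{"xyz":[0,0,0],"delta_rot":[0,0,0],"hand":-1}]'; python3 st.py 0.4791 -0.1285 0.12 -32; python3 lev.py pics/side13.png
```

```text
time_s: 12.6
tool_pos: [0.5763, -0.013, 0.1182]
orientation: [-1.515, 0.439, -0.437]
contact_force: [0.1, 0.2, -0.4]
finger_gap: -0.0003
t 12.6 pos [ 0.5763 -0.013   0.1182] xang -32.1 yaxis [ 0.002  0.011 -1.   ] radial 37.5 off 35.5 mm F [ 0.1  0.2 -0.4] j [ 0.31  0.47 -0.44  1.57  0.2   1.15 -0.73]
tool shift to target [-0.021  -0.0033 -0.1494]
drot [-0.0102 -0.0014 -0.0044]
top 15 mean angle [177. -43. -40. -52. -39. -41. -38. -36. -39. -54. -34. -41. -52. -63.
 -25.] mean -43.9
all 28 mean angle [177. -43. -40. -52. -39. -41. -39. -38. -39. -36. -39. -54. -38. -35.
 -34. -41. -52. -63. -37. -33. -25. -44. -35. -21. -65. -37. -33. -27.] mean -42.3
```

View pics/side13.png

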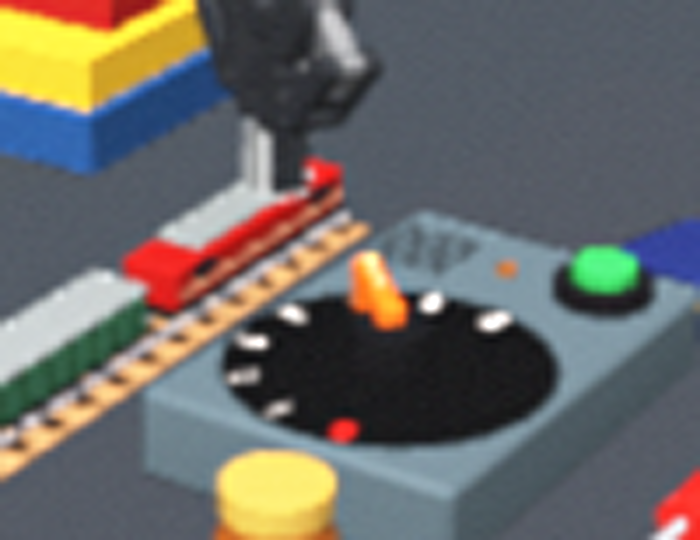

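```bash
python3 -m pendant '[{"xyz":[-0.005,0,-0.037],"delta_rot":[-0.01,0,-0.004],"hand":-1},{"xyz":[-0.005,0,-0.037],"delta_rot":[0,0,0],"hand":-1},{"xyz":[-0.005,0,-0.037],"delta_rot":[0,0,0],"hand":-1},{"xyz":[-0.005,0,-0.037],"delta_rot":[0,0,0],"hand":-1},{"xyz":[0,0,0],"delta_rot":[0,0,0],"hand":-1}]'; python3 st.py 0.4791 -0.1287 0.07 -32
```

```text
time_s: 13.28
tool_pos: [0.4728, -0.1287, 0.1095]
orientation: [-1.527, 0.448, -0.423]
contact_force: [0.5, -0.3, -0.0]
finger_gap: 0.0001
t 13.275 pos [ 0.4728 -0.1287  0.1095] xang -31.8 yaxis [-0.015  0.004 -1.   ] radial 10.8 off -117.5 mm F [ 0.5 -0.3 -0. ] j [ 0.57  0.32 -0.42  1.8   0.14  1.07 -0.46]
tool shift to target [0.0059 0.0394 0.0035]
drot [ 0.0047  0.0028 -0.0147]
```

```bash
python3 -m pendant '[{"xyz":[0.006,0.015,0.0035],"delta_rot":[0.005,0.003,-0.015],"hand":-1},{"xyz":[0,0.01,0],"delta_rot":[0,0,0],"hand":-1},{"xyz":[0,0,0],"delta_rot":[0,0,0],"hand":-1}]'; python3 st.py 0.4791 -0.1287 0.07 -32; python3 - <<'E'
from h import *
p,d=vision.capture("side");cv2.imwrite("pics/side14.png",cv2.resize(p[140:230,240:340,::-1],None,fx=7,fy=6,interpolation=cv2.INTER_CUBIC))
pt=robot.get_state()['tool_pos']
for z in(.06,.07,.08,.09,.1,.11,.12):print(z,((proj('side',[*pt[:2],z])-[240,140])*[7,6]).round())
print(((proj('side',[.4791,-.1287,.0775])-[240,140])*[7,6]).round())
E
```

```text
time_s: 13.65
tool_pos: [0.4792, -0.1262, 0.0816]
orientation: [-1.524, 0.438, -0.433]
contact_force: [-0.5, 0.2, 0.1]
finger_gap: 0.0001
t 13.65 pos [ 0.4792 -0.1262  0.0816] xang -31.9 yaxis [-0.002  0.003 -1.   ] radial 15.0 off -112.0 mm F [-0.5  0.2  0.1] j [ 0.56  0.35 -0.41  1.83  0.16  1.   -0.48]
tool shift to target [ 0.0013  0.0116 -0.0022]
drot [-0.0015  0.0022 -0.0034]
0.06 [389. 347.]
0.07 [390. 330.]
0.08 [392. 313.]
0.09 [393. 295.]
0.1 [395. 278.]
0.11 [397. 260.]
0.12 [398. 242.]
[395. 315.]
```

View pics/side14.png

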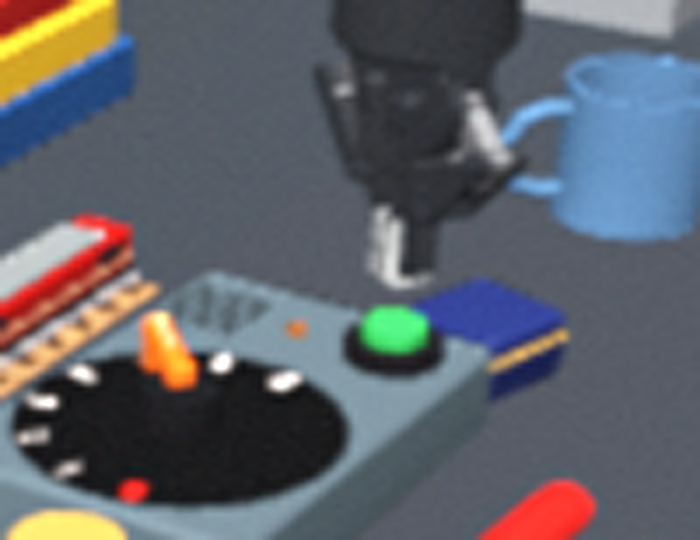

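```bash
python3 -m pendant '[{"xyz":[0.001,0.009,-0.002],"delta_rot":[-0.002,0.002,-0.003],"hand":-1},{"xyz":[0,0.006,0],"delta_rot":[0,0,0],"hand":-1},{"xyz":[0,0,0],"delta_rot":[0,0,0],"hand":-1}]'; python3 st.py 0.4791 -0.1287 0.05 -32; python3 -m pendant '[{"xyz":[0,0.004,0],"delta_rot":[0,0,0],"hand":-1},{"xyz":[0,0.003,0],"delta_rot":[0,0,0],"hand":-1},{"xyz":[0,0,0],"delta_rot":[0,0,0],"hand":-1}]';python3 - <<'E'
from h import *
p,d=vision.capture("side");cv2.imwrite("pics/side15.png",cv2.resize(p[140:230,240:340,::-1],None,fx=7,fy=6,interpolation=cv2.INTER_CUBIC))
E
```

```text
time_s: 14.08
tool_pos: [0.4802, -0.128, 0.0666]
orientation: [-1.527, 0.435, -0.438]
contact_force: [-1.1, 0.8, 0.6]
finger_gap: 0.0
t 14.075 pos [ 0.4802 -0.128   0.0666] xang -31.9 yaxis [ 0.002 -0.001 -1.   ] radial 16.9 off -112.9 mm F [-1.1  0.8  0.6] j [ 0.55  0.37 -0.41  1.85  0.18  0.96 -0.49]
tool shift to target [-0.0006  0.0166 -0.0012]
drot [-0.0003  0.0013  0.0016]
time_s: 14.45
tool_pos: [0.4805, -0.1281, 0.0594]
orientation: [-1.526, 0.435, -0.439]
contact_force: [-0.6, 2.0, -0.1]
finger_gap: -0.0
```

View pics/side15.png

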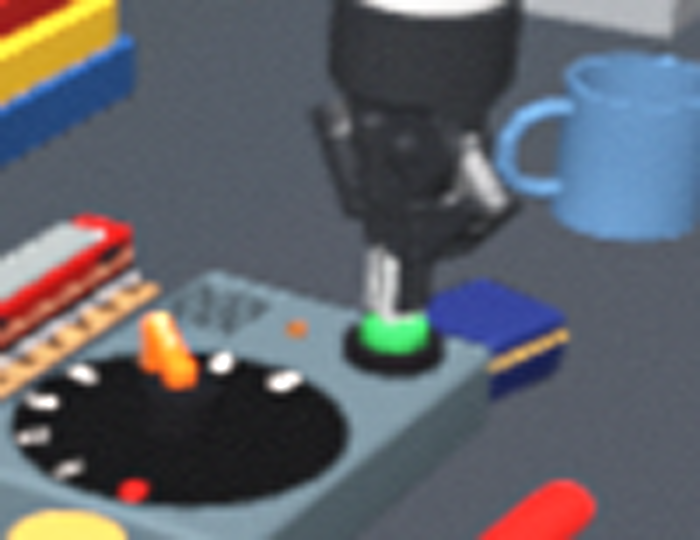

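Just above or on the button, and well centred. Pressing in small steps.

```bash
python3 -m pendant '[{"xyz":[-0.001,0.003,-0.001],"delta_rot":[0,0,0],"hand":-1},{"xyz":[0,0.002,0],"delta_rot":[0,0,0],"hand":-1},{"xyz":[0,0,0],"delta_rot":[0,0,0],"hand":-1}]'; python3 st.py;python3 -m pendant '[{"xyz":[0,0.002,0],"delta_rot":[0,0,0],"hand":-1},{"xyz":[0,0.002,0],"delta_rot":[0,0,0],"hand":-1},{"xyz":[0,0,0],"delta_rot":[0,0,0],"hand":-1}]'; python3 st.py; python3 - <<'E'
from h import *
p,d=vision.capture("side");cv2.imwrite("pics/side16.png",cv2.resize(p[140:230,240:340,::-1],None,fx=7,fy=6,interpolation=cv2.INTER_CUBIC))
E
```

```text
time_s: 14.88
tool_pos: [0.4799, -0.1285, 0.0552]
orientation: [-1.527, 0.433, -0.44]
contact_force: [-1.0, -0.9, 3.5]
finger_gap: 0.0001
t 14.875 pos [ 0.4799 -0.1285  0.0552] xang -31.9 yaxis [ 0.004 -0.001 -1.   ] radial 16.9 off -113.6 mm F [-1.  -0.9  3.5] j [ 0.55  0.38 -0.4   1.86  0.18  0.93 -0.5 ]
time_s: 15.25
tool_pos: [0.4799, -0.1285, 0.0517]
orientation: [-1.527, 0.433, -0.44]
contact_force: [-1.1, 0.5, 5.1]
finger_gap: 0.0001
t 15.25 pos [ 0.4799 -0.1285  0.0517] xang -31.9 yaxis [ 0.004 -0.002 -1.   ] radial 16.9 off -113.5 mm F [-1.1  0.5  5.1] j [ 0.55  0.39 -0.4   1.86  0.19  0.92 -0.5 ]
```

View pics/side16.png

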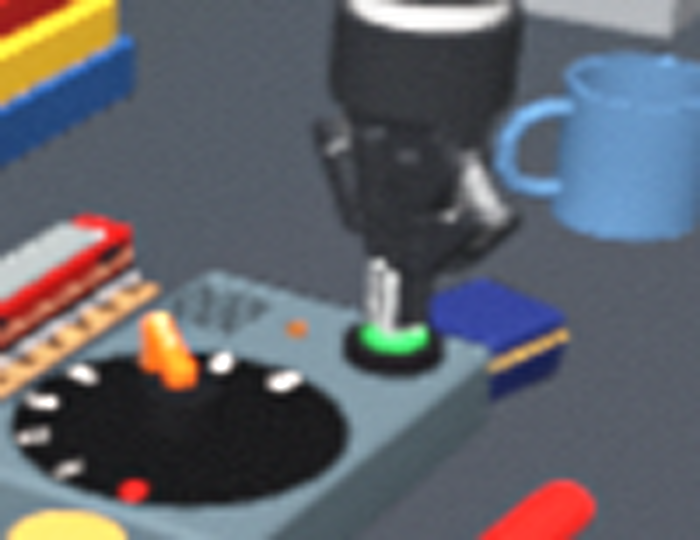

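```bash
python3 -m pendant '[{"xyz":[0,0.002,0],"delta_rot":[0,0,0],"hand":-1},{"xyz":[0,0,0],"delta_rot":[0,0,0],"hand":-1}]'; python3 -m pendant '[{"xyz":[0,0.0015,0],"delta_rot":[0,0,0],"hand":-1},{"xyz":[0,0.0005,0],"delta_rot":[0,0,0],"hand":-1}]'
```

```text
time_s: 15.55
tool_pos: [0.4799, -0.1285, 0.0517]
orientation: [-1.528, 0.433, -0.44]
contact_force: [-1.5, 0.3, 4.0]
finger_gap: 0.0
time_s: 15.8
tool_pos: [0.4799, -0.1286, 0.0514]
orientation: [-1.529, 0.433, -0.44]
contact_force: [-1.9, 0.6, 5.7]
finger_gap: -0.0
```

```bash
python3 -m pendant '[{"xyz":[0,0.004,0],"delta_rot":[0,0,0],"hand":-1},{"xyz":[0,0.004,0],"delta_rot":[0,0,0],"hand":-1}]'; python3 - <<'E'
from h import *
p,d=vision.capture("side");cv2.imwrite("pics/side17.png",cv2.resize(p[140:230,240:340,::-1],None,fx=7,fy=6,interpolation=cv2.INTER_CUBIC))
E
```

```text
time_s: 16.05
tool_pos: [0.4801, -0.1287, 0.0508]
orientation: [-1.532, 0.434, -0.441]
contact_force: [-12.2, 2.1, 33.9]
finger_gap: -0.0001
```

View pics/side17.png

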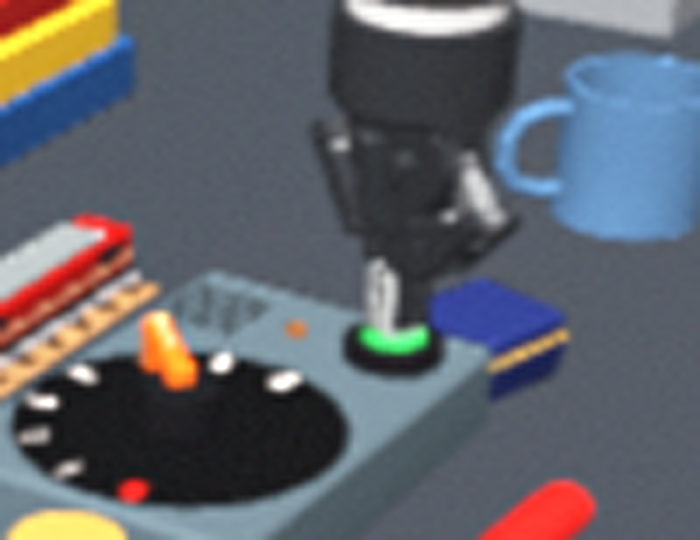

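```bash
python3 -m pendant '[{"xyz":[0,-0.01,0],"delta_rot":[0,0,0],"hand":-1},{"xyz":[0,-0.02,0],"delta_rot":[0,0,0],"hand":-1},{"xyz":[0,-0.04,0],"delta_rot":[0,0,0],"hand":-1},{"xyz":[0,-0.05,0],"delta_rot":[0,0,0],"hand":-1},{"xyz":[-0.04,-0.04,-0.02],"delta_rot":[0,0,0],"hand":-1},{"xyz":[-0.05,0,-0.03],"delta_rot":[0,0,0],"hand":-1},{"xyz":[-0.02,0,-0.05],"delta_rot":[0,0,0],"hand":-1},{"xyz":[0,0,-0.05],"delta_rot":[0,0,0],"hand":-1},{"xyz":[0,0,-0.05],"delta_rot":[0,0,0],"hand":-1},{"xyz":[0,0,0],"delta_rot":[0,0,0],"hand":-1}]'; python3 - <<'E'
from h import *
for n,(a,b,c,d) in dict(top=(145,260,210,345),side=(140,260,190,340)).items():
    p,_=vision.capture(n);cv2.imwrite(f"pics/{n}20.png",cv2.resize(p[a:b,c:d,::-1],None,fx=5,fy=5,interpolation=cv2.INTER_CUBIC))
    q=np.load(f"{n}0.npz")["p"]; df=(cv2.absdiff(p,q).max(2)>60).astype(np.uint8); k,l,s,cc=cv2.connectedComponentsWithStats(df)
    print(n,[(s[i].tolist()) for i in range(1,k) if s[i,4]>8])
E
```

```text
time_s: 17.35
tool_pos: [0.2764, -0.2433, 0.2139]
orientation: [-1.534, 0.428, -0.443]
contact_force: [0.9, 0.5, 0.1]
finger_gap: 0.0
top [[253, 191, 11, 14, 62], [265, 192, 12, 13, 67], [343, 283, 11, 26, 121], [308, 288, 103, 96, 4714], [465, 338, 32, 14, 166], [433, 346, 12, 11, 42], [447, 347, 8, 2, 9], [453, 351, 7, 4, 19], [476, 352, 24, 32, 298], [471, 356, 2, 10, 11], [245, 363, 16, 13, 95], [262, 364, 10, 15, 48], [228, 366, 15, 12, 56], [229, 376, 14, 8, 58], [254, 379, 11, 5, 29], [273, 378, 6, 6, 16]]
side [[390, 0, 73, 36, 1253], [451, 0, 61, 128, 2556], [385, 39, 8, 14, 53], [371, 69, 45, 77, 1489], [506, 80, 6, 8, 35], [490, 96, 22, 60, 431], [504, 160, 8, 41, 150], [477, 176, 14, 6, 48], [455, 184, 20, 18, 94], [479, 184, 19, 38, 136], [495, 185, 8, 11, 28], [468, 190, 24, 48, 689], [248, 192, 21, 20, 219], [448, 203, 8, 40, 115], [462, 232, 6, 12, 46], [493, 234, 9, 4, 17], [480, 236, 11, 12, 75], [505, 238, 7, 2, 12]]
```

View pics/top20.png

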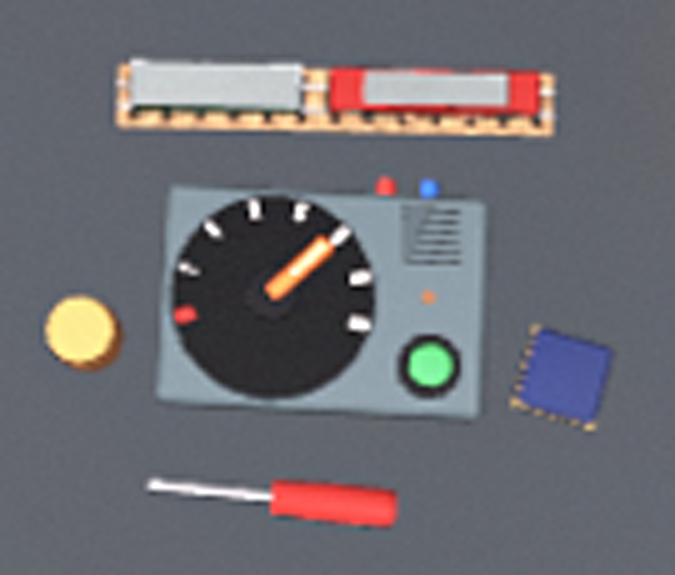

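View pics/side20.png

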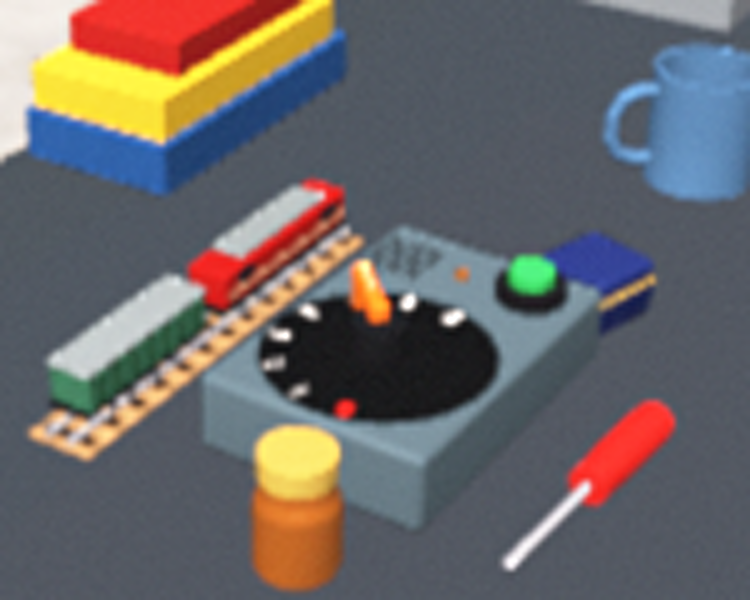

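The top view shows the lever pointing at the fifth white mark at (340,235). The button is up at (431,364), and only the lever and the arm differ from the first picture. I'm handing in.

```bash
python3 -c "
from station import robot
print(robot.get_state()['time_s'],robot.job_done())"
```

```text
the job is handed in; nothing more can be done
17.45 None
```

The lever started at step 2. I pushed it click by click with the closed fingertips to step 5, then pressed the green button once and backed the arm clear. I handed in at 17.45 s of the 56 s; no verdict is reported.

**Final checks:**
- **Lever:** the top view shows it pointing at the fifth white mark, and the side view agrees.
- **Button:** it went down until it hit its stop, where the wrist force jumped from about 5 N to 34 N. It is up again in both views.
- **Surroundings:** comparing the first and last pictures shows changes only at the lever and the arm, so the controller and the other objects did not visibly move.

**Disagreements:**
- **Tool height:** the reported height was about 40 mm lower than the fingertips looked in the side camera. I trusted the camera for height there; the sideways positions agreed.
- **Lever angle:** depth readings at the lever were too noisy to give an angle, so I judged the steps from the lever's outline against projected points.

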